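# Draw out the parts tray with the pull hook

### The arm

A 7-joint arm with a two-finger parallel gripper is mounted at the origin on the work surface. World frame = base frame: x ahead of the robot, y to its left, z up, the work surface at z = 0. Lengths are in mm, angles in rad, forces in N, time in s.
With the tool pointing down it reaches from about 400 to 925 mm from the base axis. Payload 4.1 kg.
Tool frame: the origin (TCP) lies at the very end of the fingers, on their centre line; the grasp point (between the pads) lies r.hold_point_z behind it (r.hold_point_z is the distance from the TCP to the grasp point, in mm); y points along the fingers, x is the direction in which the jaws open and shut, and the axes are right-handed (so a half turn about y gives the same grasp; the last joint's range is limited). The gripper opens to 85 mm and grips with 20 to 120 N. Pads are 22 mm wide; open, the fingers measure 114 mm over their backs; the gripper's body (76 mm by 85 mm) begins 54 mm behind the grasp point. The pads swing forward as they close: fully open they stand 13 mm farther back than shut.
Start: joints at [-1.409, 0.398, 0.045, 1.537, -0.019, 1.207, -0.051], TCP at [167.582, 628.06, 231.347] pointing down, gripper open.
Joint ranges: [-2.82, 2.82], [-0.49, 2.23], [-1.37, 1.46], [0, 2.46], [-1.36, 4.5], [0.23, 2], [-2.94, 2.94]. Speed limits (rad/s): [2.57, 2.57, 3.14, 3.14, 3.14, 3.14, 3.14].

### API

Orientations are given as a unit quaternion [x, y, z, w].
In Python, from station import r gives the robot as it stands.
- The arm moves only by the tool jog_arm, never from a script. Its argument "moves" is a list of rows, each a list of 7 numbers: the opening in per cent of the stroke, from 0 (shut) to 100 (fully open), then the shift along the tool's x, y, z in mm, then the turn, a rotation vector about the tool's x, y, z in rad. A call has 1 to 20 rows; each row is the pose to reach, as a shift and turn from the pose commanded when the call began, along the tool's axes at that moment; what a row does not reach only later rows make up. A row lasts 1/8 s, in which the tool goes at most 62.5 mm and 10.7 degrees, less where a joint would pass 70% of its speed; a pose out of reach is approached as far as the arm can. A call with a gripper value outside its range is refused whole. The fingers move at their own pace and stop on an object; "squeeze" is the grip in N (left out, the last holds). Time passes only in rows, so rows that repeat a pose let the fingers close. It gives the time, the measured TCP pose, the force and the opening at its end, in the units of the state.
- r.get_state(): the state, without advancing time (a new reading comes with each control period).
- r.read_camera(name): name is "scene" or "top" or "wrist"; returns a dict with "img" (420x560x3 uint8, red, green, blue), "depth" (420x560 float32, mm along the optical axis (not along the pixel's ray), 0 where there is no reading), "fx", "fy", "cx", "cy" (pixels), "camera_from_world" (4x4, takes a point from world to camera coordinates). Camera axes: x right, y down, z forward; pixel columns grow to the right and rows downward; lengths in mm; the calibration is good to about 2 mm. A picture is of the moment at which its call begins.
- r.hand_in(): hands the job in, once; it reports no verdict.
The state is a dict: "time": time; "joints": joint angles; "joint_velocities": joint speeds; "joint_torque": joint torques, N m; "tcp_pos": TCP position; "orientation": TCP orientation; "wrist_force": force on the tool from outside, world axes, zero at the start; "moment": the same for the moment, N m; "opening": opening from 0.0 (shut) to 1.0 (fully open).
Only numpy, scipy, OpenCV 4.12 (cv2) and the standard library are available. Lean on these libraries where they do the work, as an engineer would, in place of code of your own. Each camera call takes 0.05 s, during which the arm holds its last target.

### The job

Take the pull hook from its slotted stand, put its tip down into the finger hole of the tray in the small-parts unit and slowly draw the tray out until it meets its stop, then keep a steady pull of about 13 N on it for half a second, so that it is snug; never press or pull on the tray or unit with more than 18 N. Touch the unit with the hook only. Then unhook, leaving the tray out, hang the hook back in the slot of its stand as it was, and leave everything else where it is.

Things in the scene. Friction and masses are not known exactly. Their poses are not given: they have to be found in the camera images.
- unit: Low cream-painted steel small-parts unit, 220 deep (x) x 260 wide (y) x 90 high, fixed, standing anywhere at the far middle of the table with some yaw. Origin at table level under the middle of its front face; the front looks along its own -x, towards the robot. The tray is in the middle of its front, at the top; the other fronts do not open. A cardboard box, 90 x 120 x 50 mm, is fixed on top.
- tray (a joint): How far the tray is drawn out, m: 0 fully in, growing as it slides along the unit's -x; starts 0 to 30 mm out. It slides against about 5 N of drag (more when fast) and stays where left. It meets a firm hidden stop somewhere between 105 and 130 mm, set differently each time: felt as the pull rising above the drag.
- tray_hole (a point): Centre of the tray's round finger hole, on the top face of its tongue: a level 46 x 50 mm plate, 5 mm thick, standing out from the tray's front, its top 67 mm above the table. The hole goes through, is 20 mm across, centred 24 mm before the tray's front face. The space under the tongue is free down to the table. Axes as the unit's: -x is the way the tray slides out.
- hook_grip (a point): Centre of the hook's black upright grip, 16 (x) x 18 (y) x 50 mm high, taken from above. Under it is a steel flange 40 x 40 x 6 mm (x -16 to +24), its underside 31 mm below this point. Hook mass 0.1 to 0.2 kg. From the flange an 8 mm round shaft goes down 18 mm, then an arm of the same bar goes 42 mm along the hook's +x and ends in a tip turned straight down. z is up.
- hook_tip (a point): Lowest point of the hook's tip (8 mm round bar with a round end), at 42 mm along +x and 76 mm below the grip's centre. The tip reaches 23 mm below the underside of the arm.
- hook_seat (a point): Point on the shaft axis in the plane of the flange's underside, 31 mm below the grip's centre; z is up along the hook. When the hook hangs in its stand this lies level with the stand's top.
- stand: Plain plywood stand, fixed, 120 (x) x 80 (y) x 90 mm high: an 8 mm top plate on two cheeks, open at the sides. Origin at the centre of its underside. At the start the hook hangs in its slot with the flange lying on the plate, shaft on the stand's centre (within 2 mm) and the tip towards the stand's +x.
- slot (a point): Centre of the slot in the stand's top plate, at its top face, 90 mm above the table and 20 mm along +x from the stand's centre. The slot goes through, 72 mm long (x) and 22 mm wide (y). x is the slot's direction, towards which the hook's tip points.
- blue_bin: Blue open plastic bin 130 x 100 x 60 mm with rods in it; origin under its centre. Bystander.
- carton: Closed white carton 60 x 90 x 45 mm; origin under its centre. Bystander.
- roller: White plastic door roller 52 mm across, 24 high; origin under its centre. Bystander.
- closer: Dark steel door-closer body 50 x 170 x 53 mm high, lying near the robot; origin under its centre. Bystander.
- pull: Steel D-shaped door pull of 12 mm bar, 35 x 120 mm, lying flat. Bystander.
- spanner: Spanner 160 mm long, lying flat. Bystander.
- hook: The whole pull hook (steel, black grip); origin at point hook_seat, x towards the tip, z up.
Not all that is in view belongs to the job. What is shaped like the hook but brown is not meant.

How it is judged (in metres and radians):
On the way, in this order (a step that is already met when the one before it is completed fails the run):
1. the hook's tip is down in the tray's finger hole (horizontal distance between hook_tip and tray_hole below 0.01 m and z of hook_tip in the frame of tray_hole below -0.004 m), for 0.2 s.
2. the tray is at rest against its stop, pulled steadily with at least 9 N by the hook in its hole (value of joint tray above 0.1 m and velocity of joint tray below 0.004 m/s and contact force between hook and unit above 9 N and x of hook_tip in the frame of tray_hole below -0.002 m and horizontal distance between hook_tip and tray_hole below 0.014 m and z of hook_tip in the frame of tray_hole below -0.002 m), for 0.3 s.
At the end, for the whole second after the job is handed in: The tray is left out (at least 100 mm), and the hook hangs at rest in the slot of its stand: flange flat on the plate (within 4 mm, tilt under 0.1 rad), shaft within 16 mm of the stand's centre, arm and tip below the plate (value of joint tray above 0.1 m and linear speed of hook below 0.02 m/s and horizontal distance between hook_seat and stand below 0.016 m and z of hook_seat in the frame of slot between -0.004 and 0.004 m and angle between hook_seat's own z axis and vertical below 0.1 rad and z of hook_tip in the frame of slot below -0.03 m); the robot touches nothing.
It fails at once if the hook presses on the tray or unit with more than 18 N (contact force between hook and unit above 18 N).
It fails at once if the gripper or arm touches the unit or its tray (contact force between any of the fingers, the arm and unit above 1 N).
It fails at once if a bystander is moved more than 20 mm (distance of any of blue_bin, carton, roller, closer, pull, spanner from where it was at the start of the episode above 0.02 m).
It also fails if it takes over 61 s, if anything falls off the work surface, if the arm or the gripper's body presses on something with over 40 N, if the wrist force passes 120 N, or if a joint passes its speed limit or range.

## Working session

There is one attempt and no reset: what is moved stays moved. The work goes in short steps, Python scripts to look and compute and a tool call to move; the robot and the scene stay as the last step left them, time stands still between calls to the robot, and variables do not carry over. Pictures are saved under pics/ and viewed, and the job is handed in when it is done.

Besides the shell and the picture viewer there is one more tool, called after "Emit:" as name(argument=value, ...), one argument or row to a line, values as JSON. jog_arm: Moves the arm, as the interface text tells. Its arguments: {"type":"object","properties":{"moves":{"type":"array","items":{"type":"array","items":{"type":"number"}}},"squeeze":{"type":"number"}},"required":["moves"]}

```bash
ls; mkdir -p pics; cat > h.py <<'E'
from station import r
import numpy as np, cv2
def save(name,c): cv2.imwrite('pics/'+name,c['img'][:,:,::-1])
def pts(c):
    d=c['depth'];v,u=np.mgrid[0:d.shape[0],0:d.shape[1]]
    P=np.stack([(u-c['cx'])/c['fx']*d,(v-c['cy'])/c['fy']*d,d],-1)
    T=np.linalg.inv(c['camera_from_world'])
    W=P@T[:3,:3].T+T[:3,3]; W[d<=0]=np.nan
    return W
def ray(c,u,v,z):
    T=np.linalg.inv(c['camera_from_world']);d=T[:3,:3]@np.array([(u-c['cx'])/c['fx'],(v-c['cy'])/c['fy'],1.])
    o=T[:3,3];return o+d*(z-o[2])/d[2]
E
python3 - <<'E'
from h import *
s=r.get_state();print({k:np.round(v,3) for k,v in s.items()},r.hold_point_z)
for n in['scene','top','wrist']:
    c=r.read_camera(n);save(n+'0.png',c);np.savez('/tmp/%s0.npz'%n,**c)
    print(n,c['fx'],np.round(np.linalg.inv(c['camera_from_world']),3).tolist())
E
```

```text
pics
{'time': np.float64(0.0), 'joints': array([-1.409,  0.399,  0.045,  1.538, -0.019,  1.207, -0.051]), 'joint_velocities': array([-0.002, -0.001,  0.   ,  0.001,  0.003, -0.001, -0.   ]), 'joint_torque': array([ 0.0000e+00, -4.7512e+01,  1.3650e+00, -2.5422e+01,  1.2000e-02,
        1.0000e-02, -0.0000e+00]), 'tcp_pos': array([167.405, 627.411, 230.253]), 'orientation': array([ 0.561,  0.43 , -0.431, -0.56 ]), 'wrist_force': array([-0.941, -0.197, -0.479]), 'moment': array([ 0.002, -0.001,  0.002]), 'opening': np.float64(0.996)} 18.700000000000003
scene 406.2809333267007 [[0.806, 0.507, -0.305, 956.059], [0.592, -0.687, 0.422, -560.948], [0.005, -0.521, -0.854, 1234.846], [0.0, 0.0, 0.0, 1.0]]
top 392.1452084929746 [[-0.009, -0.989, 0.148, 403.282], [-1.0, 0.008, -0.005, 22.964], [0.004, -0.148, -0.989, 1121.779], [0.0, 0.0, 0.0, 1.0]]
wrist 349.3899116674819 [[0.258, 0.925, 0.28, 96.754], [0.966, -0.246, -0.077, 646.335], [-0.002, 0.291, -0.957, 371.25], [0.0, 0.0, 0.0, 1.0]]
```

View pics/scene0.png

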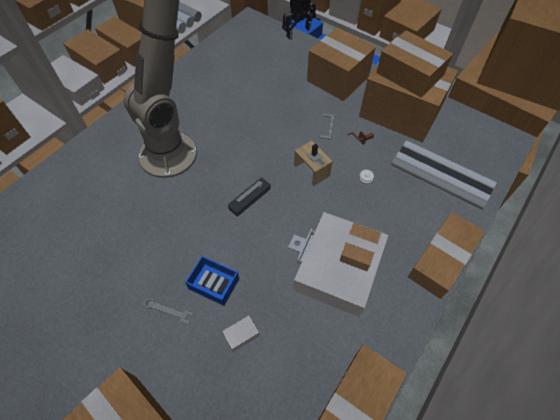

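View pics/top0.png

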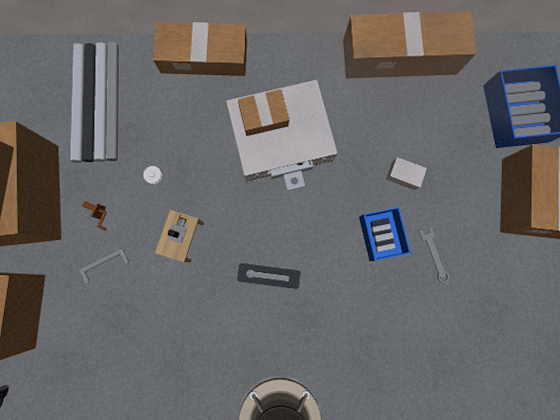

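View pics/wrist0.png

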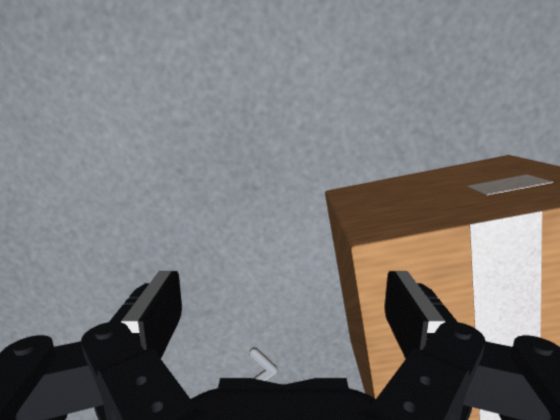

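The stand with the black grip is at about (178,235) in the top view. The tongue hole is at (294,181), the unit's top is around (282,130), and the brown decoy is at (95,213). Next I'll enlarge and measure.

```bash
python3 - <<'E'
from h import *
c=dict(np.load('/tmp/top0.npz'));s=dict(np.load('/tmp/scene0.npz'))
a=cv2.resize(c['img'][195:275,140:220],(400,400),interpolation=cv2.INTER_CUBIC)
b=cv2.resize(c['img'][150:200,260:325],(520,400),interpolation=cv2.INTER_CUBIC)
cv2.imwrite('pics/crop_top.png',np.hstack([a,b])[:,:,::-1][:, :800])
a=cv2.resize(s['img'][135:185,285:340],(440,400),interpolation=cv2.INTER_CUBIC)
b=cv2.resize(s['img'][225:265,280:320],(400,400),interpolation=cv2.INTER_CUBIC)[:, :360]
cv2.imwrite('pics/crop_sc.png',np.hstack([a,b])[:,:,::-1])
E
```

```text
(no output)
```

View pics/crop_top.png

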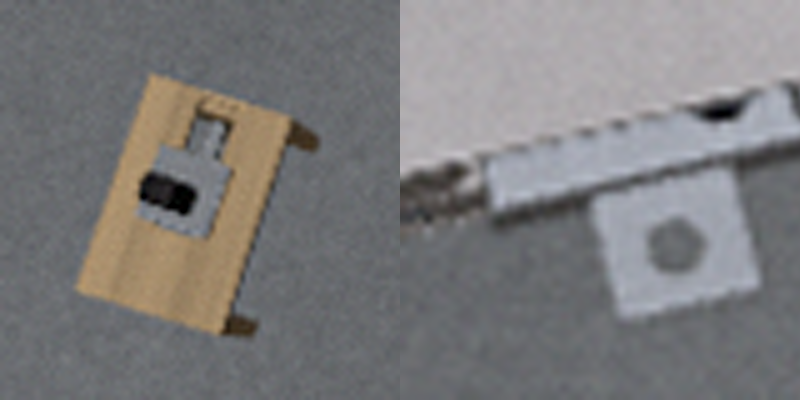

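View pics/crop_sc.png

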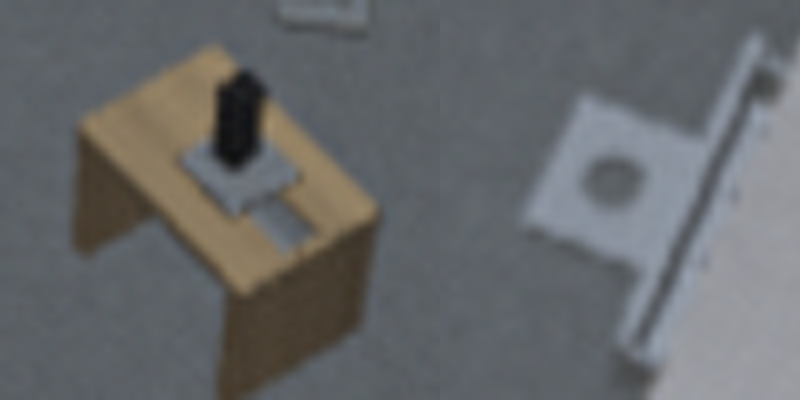

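```bash
cat > m.py <<'E'
from h import *
def cr(c,p,off,k,z): return ray(c,(p[0]+.5)/k-.5+off[0],(p[1]+.5)/k-.5+off[1],z)
E
python3 - <<'E'
from m import *
np.set_printoptions(suppress=True,precision=1)
c=dict(np.load('/tmp/top0.npz'));s=dict(np.load('/tmp/scene0.npz'))
q=[cr(c,p,(140,195),5,90) for p in[(150,73),(293,120),(225,335),(78,290)]];q=np.array(q);print('stand top',q,q.mean(0))
e=[np.linalg.norm(q[i]-q[i-1]) for i in range(4)];print(e)
dx=(q[0]+q[1]-q[2]-q[3]);print('yaw',np.arctan2(dx[1],dx[0]))
q2=np.array([cr(s,p,(285,135),8,90) for p in[(215,45),(378,212),(240,293),(82,125)]]);print('scene',q2,q2.mean(0))
dx=q2[1]+q2[2]-q2[0]-q2[3];print('yaw',np.arctan2(dx[1],dx[0]))
# tongue
t=np.array([cr(c,(x-400,y),(260,150),8,67) for x,y in[(590,202),(735,165),(760,290),(625,320)]]);print('tongue',t)
print('hole top',cr(c,(276,245),(260,150),8,67),'scene',cr(s,((612-440),182),(280,225),10,67))
W=pts(c)
# depth-based: unit top points
for n,cc in(('top',c),('scene',s)):
    W=pts(cc)
    m=(abs(W[...,2]-90)<6)&(cc['img'].min(2)>140)
    l,lab,st,ce=cv2.connectedComponentsWithStats(m.astype(np.uint8))
    k=1+np.argmax(st[1:,4]);mk=(lab==k)
    mu=cv2.morphologyEx(mk.astype(np.uint8),cv2.MORPH_CLOSE,np.ones((25,25)))
    v,u=np.nonzero(mu);P=np.array([ray(cc,a,b,90)[:2] for a,b in zip(u,v)],np.float32)
    R=cv2.minAreaRect(P);print(n,'unit',R,cv2.boxPoints(R).tolist())
    # grip black top
    m=(cc['img'].max(2)<50)&(W[...,2]>95)&(W[...,2]<165)&(np.hypot(W[...,0]-580,W[...,1]-290)<120)
    print('grip px',m.sum(),np.nanmean(W[m],0),np.nanmax(W[m][:,2]) if m.any() else 0)
    mt=m&(W[...,2]>143);print('grip top',np.nanmean(W[mt],0) if mt.any() else 0)
E
```

```text
stand top [[563.9 287.5  90. ]
 [538.  211.1  90. ]
 [425.3 244.4  90. ]
 [449.3 321.8  90. ]] [494.1 266.2  90. ]
[np.float64(119.57778268972399), np.float64(80.70921053917947), np.float64(117.58307678038257), np.float64(81.02779635384768)]
yaw -0.2890874395533201
scene [[449.5 321.2  90. ]
 [563.2 283.3  90. ]
 [538.8 209.   90. ]
 [427.7 245.6  90. ]] [494.8 264.8  90. ]
yaw -0.3196663189288875
tongue [[660.8 -17.   67. ]
 [673.5 -67.3  67. ]
 [629.4 -75.   67. ]
 [619.2 -28.5  67. ]]
hole top [645.4 -46.4  67. ] scene [644.8 -48.6  67. ]
top unit ((792.5715942382812, -11.952056884765625), (219.54617309570312, 259.31414794921875), 13.331937789916992) [[655.8589477539062, 88.89801025390625], [715.6547241210938, -163.42774963378906], [929.2842407226562, -112.8021240234375], [869.4884643554688, 139.5236358642578]]
grip px 57 [494.9 264.7 137.8] 149.19154265366808
grip top [496.  267.6 146.1]
scene unit ((791.90673828125, -13.501327514648438), (218.24880981445312, 257.0088806152344), 13.250680923461914) [[656.2328491210938, 86.56925964355469], [715.1423950195312, -163.59715270996094], [927.5806274414062, -113.57191467285156], [868.6710815429688, 136.59449768066406]]
grip px 50 [498.9 260.6 128.6] 148.475130654321
grip top [499.2 264.1 146.5]
```

```bash
cat > p.py <<'E'
from m import *
from scipy.spatial.transform import Rotation as Ro
import json,os
np.set_printoptions(suppress=True,precision=3)
def Rdown(yaw): # tool x along yaw, y down
    x=np.array([np.cos(yaw),np.sin(yaw),0]);y=np.array([0,0,-1.]);return np.stack([x,y,np.cross(x,y)],1)
def load():
    if os.path.exists('cmd.json'):
        d=json.load(open('cmd.json'));return np.array(d['p']),np.array(d['R'])
    return np.array([167.582,628.06,231.347]),Ro.from_quat(r.get_state()['orientation']).as_matrix()
def plan(p,yaw):
    p0,R0=load();p=np.array(p,float)
    sh=R0.T@(p-p0);rv=Ro.from_matrix(R0.T@Rdown(yaw)).as_rotvec();print('shift',sh.round(1),'turn',rv.round(3))
def done(sh,rv):
    p0,R0=load();sh=np.array(sh,float)
    p=p0+R0@sh;R=R0@Ro.from_rotvec(rv).as_matrix();json.dump(dict(p=p.tolist(),R=R.tolist()),open('cmd.json','w'))
    s=r.get_state();R2=Ro.from_quat(s['orientation']).as_matrix()
    print('cmd',p.round(2),'meas',s['tcp_pos'].round(2),'yaw',np.arctan2(R[1,0],R[0,0]).round(4),np.arctan2(R2[1,0],R2[0,0]).round(4),'tilt',R2[2,[0,2]].round(4),'F',s['wrist_force'].round(2),'M',s['moment'].round(2),'t',s['time'],'op',s['opening'].round(3))
E
python3 - <<'E'
from p import *
p0,R0=load();print(R0)
plan([495,265.5,240],-.304)
E
```

```text
[[ 0.258 -0.    -0.966]
 [ 0.966 -0.001  0.258]
 [-0.001 -1.    -0.   ]]
shift [-266.    -8.2 -409.8] turn [ 0.001  1.614 -0.001]
```

Emit:
jog_arm(
  moves=[
    [100,-266,-8,-410,0,1.614,0],
    [100,-266,-8,-410,0,1.614,0],
    [100,-266,-8,-410,0,1.614,0],
    [100,-266,-8,-410,0,1.614,0],
    [100,-266,-8,-410,0,1.614,0],
    [100,-266,-8,-410,0,1.614,0],
    [100,-266,-8,-410,0,1.614,0],
    [100,-266,-8,-410,0,1.614,0],
    [100,-266,-8,-410,0,1.614,0],
    [100,-266,-8,-410,0,1.614,0],
    [100,-266,-8,-410,0,1.614,0],
    [100,-266,-8,-410,0,1.614,0],
    [100,-266,-8,-410,0,1.614,0],
  ],
  squeeze=60,
)

```text
time: 1.78
tcp_pos: [494.8, 265.9, 239.3]
orientation: [-0.699, 0.107, -0.106, 0.699]
wrist_force: [0.1, 0.0, 0.2]
opening: 1.001
```

```bash
python3 - <<'E'
from p import *
done([-266,-8,-410],[0,1.614,0])
c=r.read_camera('wrist');save('w1.png',c);np.savez('/tmp/w1.npz',**c);print(r.get_state()['joints'])
E
```

```text
Traceback (most recent call last):
  File "p.py", line 18, in done
    print('cmd',p.round(2),'meas',s['tcp_pos'].round(2),'yaw',np.arctan2(R[1,0],R[0,0]).round(4),np.arctan2(R2[1,0],R2[0,0]).round(4),'tilt',R2[2,[0,2]].round(4),'F',s['wrist_force'].round(2),'M',s['moment'].round(2),'t',s['time'],'op',s['opening'].round(3))
                                                                                                                                                                                                                                            ^^^^^^^^^^^^^^^^^^
AttributeError: 'float' object has no attribute 'round'
```

```bash
sed -i "s/s\['opening'\].round(3)/s['opening']/" p.py
python3 - <<'E'
from p import *
R=Rdown(-.304)
json.dump(dict(p=[494.9,265.4,239.4],R=R.tolist()),open('cmd.json','w'))
done([0,0,0],[0,0,0])
c=r.read_camera('wrist');save('w1.png',c);np.savez('/tmp/w1.npz',**c);print(np.array(r.get_state()['joints']))
E
```

```text
cmd [494.9 265.4 239.4] meas [494.83 265.85 239.32] yaw -0.304 -0.3023 tilt [-0.  0.] F [0.08 0.01 0.19] M [-0.02 -0.01  0.01] t 1.775 op 1.000706833628284
[-1.002  0.262  0.526  1.752 -0.142  1.165 -0.738]
```

View pics/w1.png

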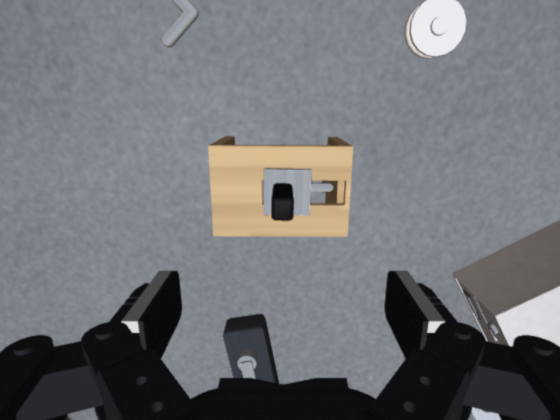

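The wrist view shows the stand's top edges level from (210,146) to (352,146), the flange at x 264–311, and the grip at about (283,203). The yaw looks right. I'll measure from here.

```bash
python3 - <<'E'
from p import *
c=dict(np.load('/tmp/w1.npz'))
q=np.array([ray(c,u,v,90) for u,v in[(209.5,145.5),(352.5,145.5),(349.5,237.5),(212.5,237.5)]]);print(q,q.mean(0))
f=np.array([ray(c,u,v,96) for u,v in[(264,168.5),(311,168.5),(311,215),(263.5,215)]]);print(f,f.mean(0))
for a in(q,f):
  d=a[1]+a[2]-a[0]-a[3];print(np.arctan2(d[1],d[0]),[np.linalg.norm(a[i]-a[i-1]) for i in range(4)])
x=np.array([np.cos(-.304),np.sin(-.304)]);print('grip from flange',f.mean(0)[:2]-4*x)
im=c['img'][130:250,200:360];cv2.imwrite('pics/w1c.png',cv2.resize(im,None,fx=5,fy=5,interpolation=cv2.INTER_CUBIC)[:,:,::-1])
W=pts(c);m=(c['img'].max(2)<60)&(W[...,2]>140)&(W[...,2]<152);print(m.sum(),np.nanmean(W[m],0),np.nanmedian(W[m],0))
E
```

```text
[[450.486 322.759  90.   ]
 [562.68  287.706  90.   ]
 [540.474 209.809  90.   ]
 [424.161 246.144  90.   ]] [494.45  266.604  90.   ]
[[487.905 292.212  96.   ]
 [524.716 280.711  96.   ]
 [513.67  242.201  96.   ]
 [474.954 254.295  96.   ]] [500.311 267.355  96.   ]
-0.302805868157306 [np.float64(81.01163253033471), np.float64(117.54270055912532), np.float64(81.00004909850067), np.float64(121.85558295088077)]
-0.30280648046779784 [np.float64(40.067403897313724), np.float64(38.565447806788875), np.float64(40.06370371189008), np.float64(40.56112542933683)]
grip from flange [496.495 268.552]
482 [496.353 269.379 143.925] [496.335 269.531 144.067]
```

View pics/w1c.png

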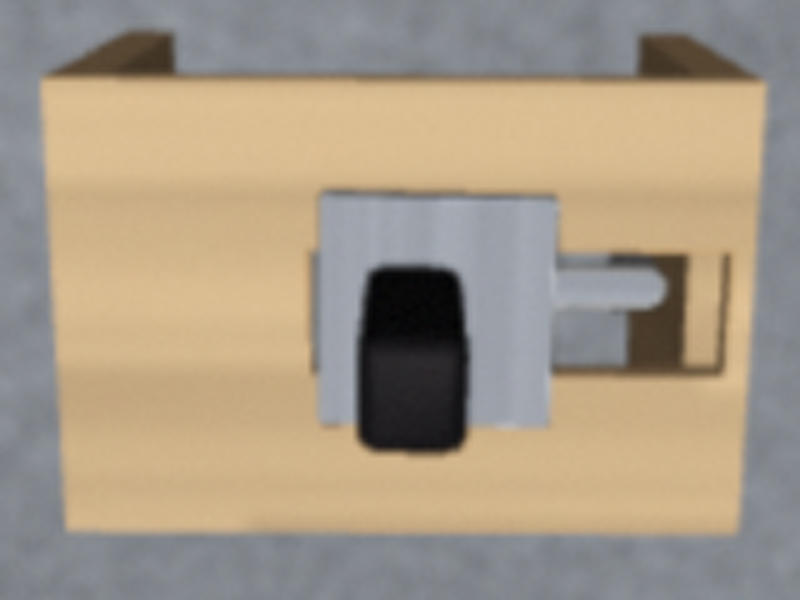

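```bash
python3 - <<'E'
from p import *
plan([496,267.5,101],-.303)
E
```

```text
shift [  0.4 138.4   2.3] turn [ 0.    -0.001  0.   ]
```

Emit:
jog_arm(
  moves=[
    [70,0.5,50,2.5,0,0,0],
    [70,0.5,100,2.5,0,0,0],
    [70,0.5,130,2.5,0,0,0],
    [70,0.5,138.5,2.5,0,0,0],
    [70,0.5,138.5,2.5,0,0,0],
    [0,0.5,138.5,2.5,0,0,0],
    [0,0.5,138.5,2.5,0,0,0],
    [0,0.5,138.5,2.5,0,0,0],
    [0,0.5,138.5,2.5,0,0,0],
    [0,0.5,138.5,2.5,0,0,0],
    [0,0.5,138.5,2.5,0,0,0],
    [0,0.5,138.5,2.5,0,0,0],
  ],
  squeeze=110,
)

```text
time: 3.32
tcp_pos: [497.0, 268.1, 102.1]
orientation: [-0.698, 0.107, -0.107, 0.7]
wrist_force: [-2.1, 0.1, 6.3]
opening: 0.173
```

```bash
python3 - <<'E'
from p import *
done([.5,138.5,2.5],[0,0,0])
c=r.read_camera('wrist');save('w2.png',c)
E
```

```text
cmd [496.13 267.64 100.9 ] meas [497.02 268.12 102.08] yaw -0.304 -0.3039 tilt [0.001 0.002] F [-2.12  0.15  6.35] M [-0.04  0.28  0.01] t 3.325 op 0.1729279430267152
```

View pics/w2.png

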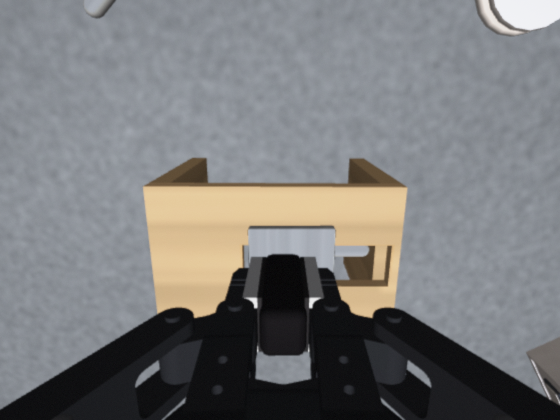

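Emit:
jog_arm(
  moves=[
    [0,0,-10,0,0,0,0],
    [0,0,-30,0,0,0,0],
    [0,0,-50,0,0,0,0],
    [0,0,-75,0,0,0,0],
    [0,0,-75,0,0,0,0],
    [0,0,-75,0,0,0,0],
  ],
)

```text
time: 4.12
tcp_pos: [495.7, 267.3, 175.0]
orientation: [0.699, -0.107, 0.107, -0.699]
wrist_force: [-0.1, 0.3, -1.6]
opening: 0.168
```

```bash
python3 - <<'E'
from p import *
done([0,-75,0],[0,0,0])
c=r.read_camera('wrist');save('w3.png',c)
u=np.array([np.cos(.232),np.sin(.232)])
g=np.array([645.1,-47.5])-(42+4)*u
plan([*g,176],.232)
E
```

```text
cmd [496.13 267.64 175.9 ] meas [495.68 267.3  174.96] yaw -0.304 -0.3039 tilt [-0.001 -0.001] F [-0.13  0.26 -1.63] M [-0.01 -0.01 -0.05] t 4.125 op 0.16840606713336198
shift [ 196.9   -0.1 -279.6] turn [ 0.    -0.536  0.   ]
```

View pics/w3.png

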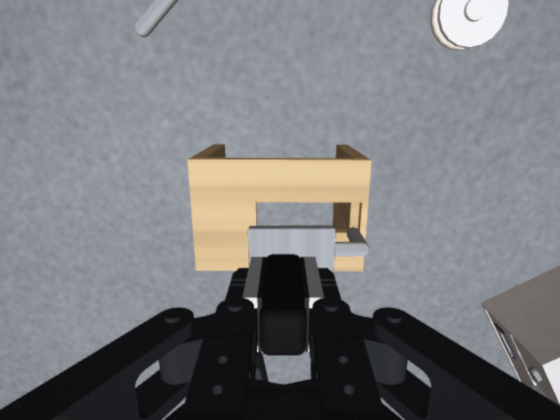

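Emit:
jog_arm(
  moves=[
    [0,25,0,-35,0,-0.07,0],
    [0,55,0,-80,0,-0.16,0],
    [0,85,0,-125,0,-0.25,0],
    [0,118,0,-170,0,-0.34,0],
    [0,150,0,-215,0,-0.43,0],
    [0,180,0,-255,0,-0.5,0],
    [0,197,0,-279.5,0,-0.536,0],
    [0,197,0,-279.5,0,-0.536,0],
    [0,197,0,-279.5,0,-0.536,0],
  ],
)

```text
time: 5.3
tcp_pos: [600.0, -56.8, 174.6]
orientation: [-0.702, -0.081, 0.083, 0.703]
wrist_force: [0.0, -0.2, -1.7]
opening: 0.173
```

```bash
python3 - <<'E'
from p import *
done([197,0,-279.5],[0,-.536,0])
for n in['wrist','top','scene']:
    c=r.read_camera(n);save(n+'4.png',c);np.savez('/tmp/%s4.npz'%n,**c)
    if n!='wrist':
        for p in [(644,-47,67)]:
            q=c['camera_from_world']@np.array([*p,1]);u,v=q[0]/q[2]*c['fx']+c['cx'],q[1]/q[2]*c['fy']+c['cy'];print(u,v)
        im=c['img'][int(v)-30:int(v)+30,int(u)-40:int(u)+40]
        cv2.imwrite('pics/%s4c.png'%n,cv2.resize(im,None,fx=8,fy=8,interpolation=cv2.INTER_CUBIC)[:,:,::-1])
        print(int(u)-40,int(v)-30)
E
```

```text
cmd [600.43 -58.02 175.9 ] meas [599.99 -56.8  174.62] yaw 0.232 0.2327 tilt [-0.002  0.002] F [ 0.02 -0.21 -1.65] M [-0.02  0.01 -0.02] t 5.3 op 0.17270719918031147
294.2837129095979 180.68161579254047
254 150
296.82003437224046 242.25998194590954
256 212
```

View pics/wrist4.png

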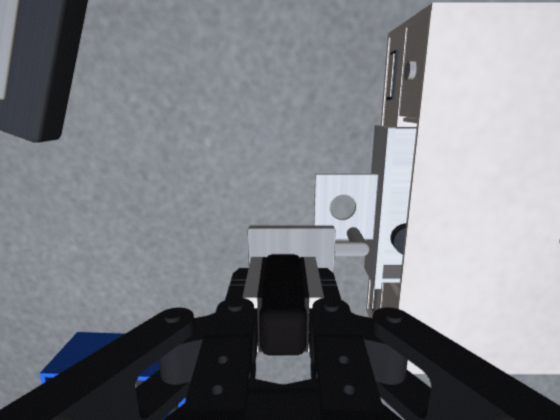

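View pics/scene4c.png

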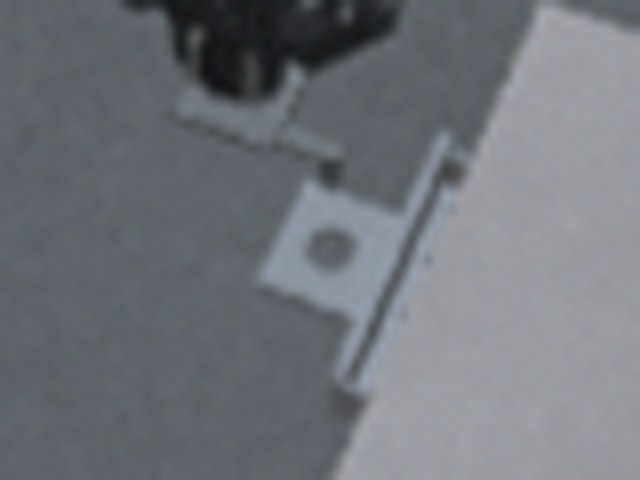

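View pics/top4c.png

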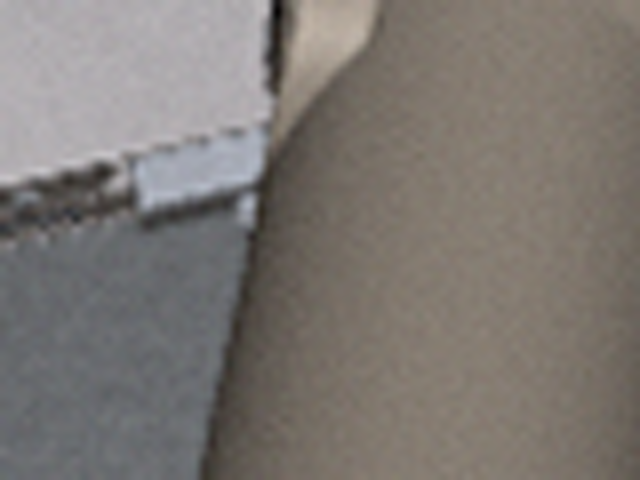

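In the wrist view the hole is at about (343,207) and the tip's lower end at about (355,232). I'll compute both positions.

```bash
python3 - <<'E'
from p import *
c=dict(np.load('/tmp/wrist4.npz'));s=dict(np.load('/tmp/scene4.npz'))
print('hole wrist',ray(c,342.8,207.3,67),'scene',cr(s,(331,249),(256,212),8,67))
m=c['img'][170:245,312:380].astype(np.int32)
print('tongue corners',[ray(c,u,v,67) for u,v in[(316,174.5),(377,174.5),(315,239)]])
print('tip wrist',ray(c,355,231.5,118),'scene',cr(s,(331,178),(256,212),8,118))
im=c['img'][160:270,300:420];cv2.imwrite('pics/w4c.png',cv2.resize(im,None,fx=6,fy=6,interpolation=cv2.INTER_CUBIC)[:,:,::-1])
E
```

```text
hole wrist [643.686 -46.309  67.   ] scene [645.194 -48.037  67.   ]
tongue corners [array([618.024, -27.059,  67.   ]), array([660.8  , -16.926,  67.   ]), array([630.086, -75.423,  67.   ])]
tip wrist [642.835 -46.707 118.   ] scene [640.897 -45.088 118.   ]
```

View pics/w4c.png

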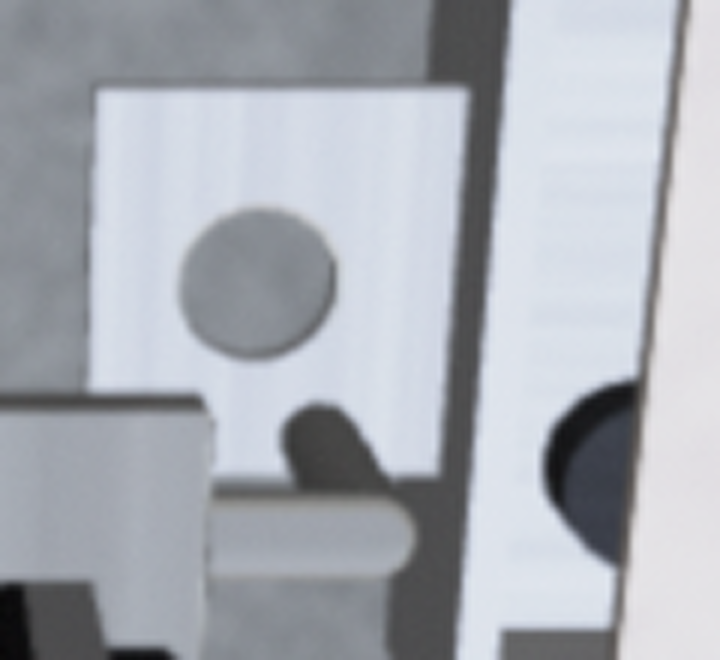

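Emit:
jog_arm(
  moves=[
    [0,3,15,-1.5,0,0,0],
    [0,3,30,-1.5,0,0,0],
    [0,3,40,-1.5,0,0,0],
    [0,3,40,-1.5,0,0,0],
    [0,3,40,-1.5,0,0,0],
  ],
)

```text
time: 6.08
tcp_pos: [604.2, -59.0, 136.0]
orientation: [0.702, 0.082, -0.082, -0.702]
wrist_force: [0.4, -0.3, -1.6]
opening: 0.171
```

```bash
python3 - <<'E'
from p import *
done([3,40,-1.5],[0,0,0])
o=[]
for n,(u,v) in dict(wrist=(340,225),scene=(297,240)).items():
    c=r.read_camera(n);np.savez('/tmp/%s5.npz'%n,**c)
    w=60 if n=='wrist' else 20
    o.append(cv2.resize(c['img'][v-w:v+w,u-w:u+w],(400,400),interpolation=cv2.INTER_CUBIC))
cv2.imwrite('pics/c5.png',np.hstack(o)[:,:,::-1])
E
```

```text
cmd [603.69 -58.79 135.9 ] meas [604.24 -58.98 136.  ] yaw 0.232 0.2319 tilt [ 0.001 -0.   ] F [ 0.43 -0.27 -1.58] M [ 0.    0.01 -0.  ] t 6.075 op 0.17136212831175576
```

View pics/c5.png

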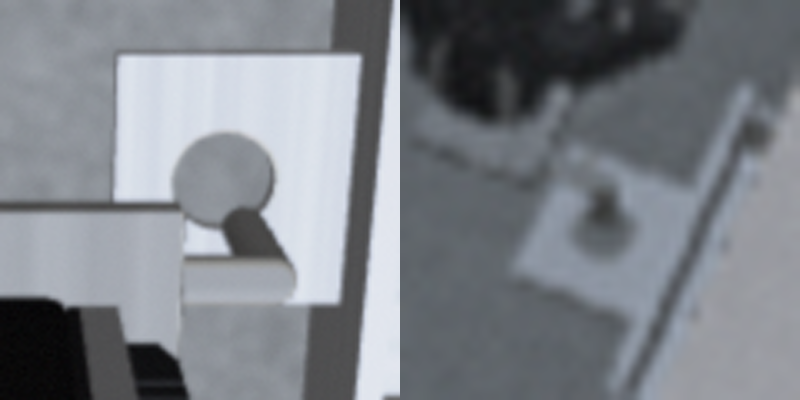

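```bash
python3 - <<'E'
from p import *
c=dict(np.load('/tmp/wrist5.npz'));s=dict(np.load('/tmp/scene5.npz'))
k=400/120
H=cr(c,(223,180),(280,165),k,67);T=cr(c,(240,223),(280,165),k,82);print('wrist',H,T,H-T)
H=cr(s,(604-400,225),(277,220),10,67);T=cr(s,(603-400,205),(277,220),10,82);print('scene',H,T,H-T)
u=np.array([np.cos(.232),np.sin(.232)]);print(u)
E
```

```text
wrist [643.283 -45.788  67.   ] [644.552 -48.674  82.   ] [ -1.269   2.887 -15.   ]
scene [643.9   -46.131  67.   ] [643.529 -47.085  82.   ] [  0.371   0.953 -15.   ]
[0.973 0.23 ]
```

Emit:
jog_arm(
  moves=[
    [0,0,4,2,0,0,0],
    [0,0,8,2,0,0,0],
    [0,0,12,2,0,0,0],
    [0,0,14,2,0,0,0],
    [0,0,14,2,0,0,0],
  ],
)

```text
time: 6.8
tcp_pos: [603.4, -56.9, 121.6]
orientation: [-0.702, -0.082, 0.082, 0.702]
wrist_force: [-0.9, -0.5, -0.7]
opening: 0.17
```

```bash
python3 - <<'E'
from p import *
done([0,14,2],[0,0,0])
o=[]
for n,(u,v) in dict(wrist=(340,235),scene=(297,240)).items():
    c=r.read_camera(n);np.savez('/tmp/%s6.npz'%n,**c)
    w=60 if n=='wrist' else 20
    o.append(cv2.resize(c['img'][v-w:v+w,u-w:u+w],(400,400),interpolation=cv2.INTER_CUBIC))
cv2.imwrite('pics/c6.png',np.hstack(o)[:,:,::-1])
E
```

```text
cmd [603.23 -56.84 121.9 ] meas [603.39 -56.92 121.57] yaw 0.232 0.232 tilt [-0.  0.] F [-0.86 -0.48 -0.69] M [-0.02 -0.    0.02] t 6.8 op 0.17016937976339475
```

View pics/c6.png

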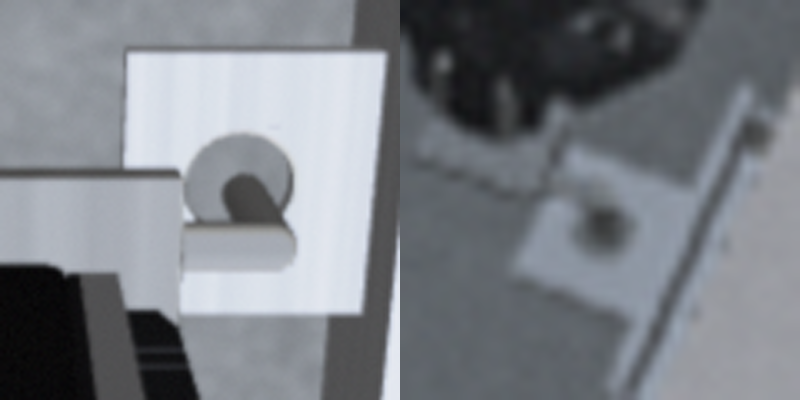

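Emit:
jog_arm(
  moves=[
    [0,0,1,2,0,0,0],
    [0,0,4,2,0,0,0],
    [0,0,8,2,0,0,0],
    [0,0,11,2,0,0,0],
    [0,0,11,2,0,0,0],
    [0,0,11,2,0,0,0],
    [0,0,11,2,0,0,0],
  ],
)

```text
time: 7.78
tcp_pos: [603.2, -55.0, 111.0]
orientation: [-0.702, -0.082, 0.082, 0.702]
wrist_force: [0.1, -0.2, -2.0]
opening: 0.17
```

```bash
python3 - <<'E'
from p import *
done([0,11,2],[0,0,0])
o=[]
for n,(u,v) in dict(wrist=(340,235),scene=(297,240)).items():
    c=r.read_camera(n);np.savez('/tmp/%s7.npz'%n,**c)
    w=60 if n=='wrist' else 20
    o.append(cv2.resize(c['img'][v-w:v+w,u-w:u+w],(400,400),interpolation=cv2.INTER_CUBIC))
cv2.imwrite('pics/c7.png',np.hstack(o)[:,:,::-1])
E
```

```text
cmd [602.77 -54.9  110.9 ] meas [603.2  -54.97 110.95] yaw 0.232 0.232 tilt [ 0. -0.] F [ 0.05 -0.16 -2.  ] M [-0.    0.02 -0.03] t 7.775 op 0.16969986152936686
```

View pics/c7.png

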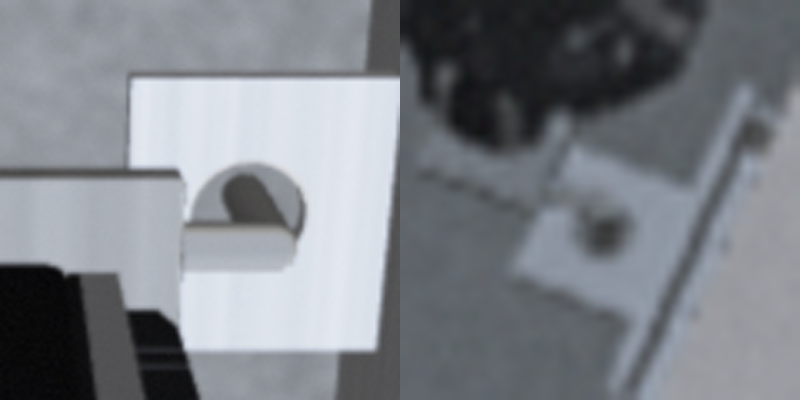

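Emit:
jog_arm(
  moves=[
    [0,-2,0,0,0,0,0],
    [0,-4,0,0,0,0,0],
    [0,-6,0,0,0,0,0],
    [0,-8,0,0,0,0,0],
    [0,-10,0,0,0,0,0],
    [0,-13,0,0,0,0,0],
    [0,-16,0,0,0,0,0],
    [0,-20,0,0,0,0,0],
    [0,-24,0,0,0,0,0],
    [0,-28,0,0,0,0,0],
    [0,-32,0,0,0,0,0],
    [0,-36,0,0,0,0,0],
  ],
)

```text
time: 9.38
tcp_pos: [570.3, -62.6, 111.4]
orientation: [0.702, 0.084, -0.08, -0.702]
wrist_force: [4.4, 0.2, -4.8]
opening: 0.17
```

```bash
python3 - <<'E'
from p import *
done([-36,0,0],[0,0,0])
o=[]
for n,(u,v) in dict(wrist=(340,235),scene=(285,240)).items():
    c=r.read_camera(n);np.savez('/tmp/%s8.npz'%n,**c)
    w=60 if n=='wrist' else 30
    o.append(cv2.resize(c['img'][v-w:v+w,u-w:u+w],(400,400),interpolation=cv2.INTER_CUBIC))
cv2.imwrite('pics/c8.png',np.hstack(o)[:,:,::-1])
E
```

```text
cmd [567.74 -63.17 110.9 ] meas [570.27 -62.56 111.42] yaw 0.232 0.2327 tilt [ 0.005 -0.001] F [ 4.38  0.22 -4.81] M [ 0.22 -1.27  0.02] t 9.375 op 0.1704289764755412
```

View pics/c8.png

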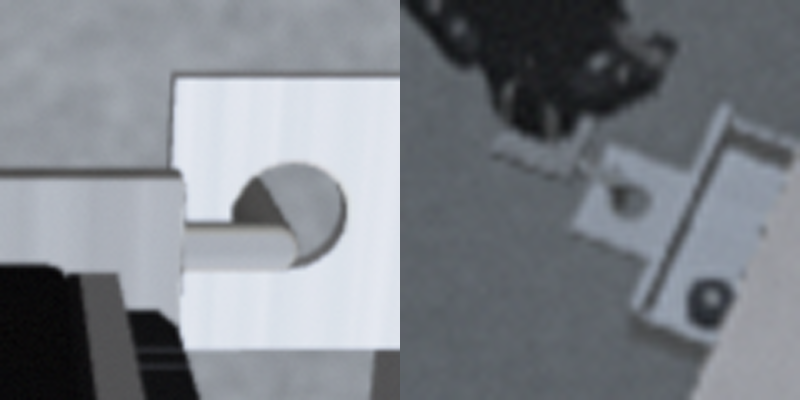

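Emit:
jog_arm(
  moves=[
    [0,-4,0,0,0,0,0],
    [0,-8,0,0,0,0,0],
    [0,-12,0,0,0,0,0],
    [0,-16,0,0,0,0,0],
    [0,-20,0,0,0,0,0],
    [0,-24,0,0,0,0,0],
    [0,-28,0,0,0,0,0],
    [0,-32,0,0,0,0,0],
    [0,-36,0,0,0,0,0],
    [0,-40,0,0,0,0,0],
    [0,-44,0,0,0,0,0],
    [0,-47,0,0,0,0,0],
    [0,-50,0,0,0,0,0],
    [0,-52,0,0,0,0,0],
    [0,-53,0,0,0,0,0],
  ],
)

```text
time: 11.35
tcp_pos: [518.0, -75.0, 111.4]
orientation: [0.702, 0.083, -0.081, -0.702]
wrist_force: [4.3, 1.5, -1.9]
opening: 0.169
```

```bash
python3 - <<'E'
from p import *
done([-53,0,0],[0,0,0])
o=[]
for n,(u,v) in dict(wrist=(340,235),scene=(265,235)).items():
    c=r.read_camera(n);np.savez('/tmp/%s9.npz'%n,**c)
    w=60 if n=='wrist' else 40
    o.append(cv2.resize(c['img'][v-w:v+w,u-w:u+w],(400,400),interpolation=cv2.INTER_CUBIC))
cv2.imwrite('pics/c9.png',np.hstack(o)[:,:,::-1])
E
```

```text
cmd [516.16 -75.36 110.9 ] meas [518.02 -75.   111.43] yaw 0.232 0.2324 tilt [ 0.003 -0.   ] F [ 4.28  1.51 -1.95] M [ 0.38 -1.26  0.02] t 11.35 op 0.16883415799462517
```

View pics/c9.png

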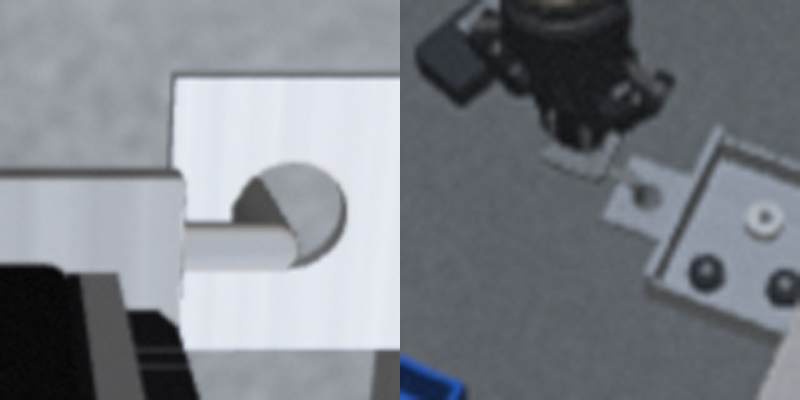

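Emit:
jog_arm(
  moves=[
    [0,-1,0,0,0,0,0],
    [0,-2,0,0,0,0,0],
    [0,-3,0,0,0,0,0],
    [0,-4,0,0,0,0,0],
  ],
)

```text
time: 11.95
tcp_pos: [513.9, -76.0, 111.4]
orientation: [0.702, 0.083, -0.081, -0.702]
wrist_force: [4.7, 1.5, -1.4]
opening: 0.168
```

Emit:
jog_arm(
  moves=[
    [0,-1,0,0,0,0,0],
    [0,-2,0,0,0,0,0],
    [0,-3,0,0,0,0,0],
    [0,-4,0,0,0,0,0],
  ],
)

```text
time: 12.45
tcp_pos: [510.0, -76.9, 111.4]
orientation: [0.702, 0.083, -0.081, -0.702]
wrist_force: [5.1, 1.3, -2.2]
opening: 0.173
```

Emit:
jog_arm(
  moves=[
    [0,-1,0,0,0,0,0],
    [0,-2,0,0,0,0,0],
    [0,-3,0,0,0,0,0],
    [0,-4,0,0,0,0,0],
  ],
)

```text
time: 12.95
tcp_pos: [506.1, -77.9, 111.4]
orientation: [-0.702, -0.083, 0.081, 0.702]
wrist_force: [5.3, 1.2, -2.1]
opening: 0.171
```

Emit:
jog_arm(
  moves=[
    [0,-1,0,0,0,0,0],
    [0,-2,0,0,0,0,0],
    [0,-3,0,0,0,0,0],
    [0,-4,0,0,0,0,0],
  ],
)

```text
time: 13.45
tcp_pos: [502.2, -78.8, 111.4]
orientation: [-0.702, -0.083, 0.081, 0.702]
wrist_force: [4.0, 2.1, -1.6]
opening: 0.174
```

Emit:
jog_arm(
  moves=[
    [0,-1,0,0,0,0,0],
    [0,-2,0,0,0,0,0],
    [0,-3,0,0,0,0,0],
    [0,-4,0,0,0,0,0],
  ],
)

```text
time: 13.95
tcp_pos: [499.6, -79.3, 111.4]
orientation: [0.702, 0.084, -0.08, -0.702]
wrist_force: [8.1, 2.6, -6.4]
opening: 0.172
```

Emit:
jog_arm(
  moves=[
    [0,-0.5,0,0,0,0,0],
    [0,-1,0,0,0,0,0],
    [0,-1,0,0,0,0,0],
  ],
)

```text
time: 14.32
tcp_pos: [499.5, -79.4, 111.6]
orientation: [0.703, 0.085, -0.08, -0.702]
wrist_force: [10.1, 2.3, -6.2]
opening: 0.17
```

Emit:
jog_arm(
  moves=[
    [0,-0.4,0,0,0,0,0],
    [0,-0.8,0,0,0,0,0],
    [0,-0.8,0,0,0,0,0],
    [0,-0.8,0,0,0,0,0],
    [0,-0.8,0,0,0,0,0],
  ],
)

```text
time: 14.95
tcp_pos: [499.4, -79.5, 111.7]
orientation: [0.703, 0.085, -0.079, -0.702]
wrist_force: [10.8, 2.6, -6.6]
opening: 0.171
```

```bash
python3 - <<'E'
from p import *
done([-21.8,0,0],[0,0,0])
E
```

```text
cmd [494.94 -80.37 110.9 ] meas [499.39 -79.46 111.73] yaw 0.232 0.233 tilt [ 0.009 -0.002] F [10.78  2.55 -6.6 ] M [ 0.69 -2.49  0.02] t 14.95 op 0.17106053662180234
```

Emit:
jog_arm(
  moves=[
    [0,-0.5,0,0,0,0,0],
    [0,-0.5,0,0,0,0,0],
    [0,-0.5,0,0,0,0,0],
    [0,-0.5,0,0,0,0,0],
    [0,-0.5,0,0,0,0,0],
    [0,-0.5,0,0,0,0,0],
  ],
)

```text
time: 15.7
tcp_pos: [499.3, -79.4, 111.8]
orientation: [0.703, 0.086, -0.079, -0.702]
wrist_force: [11.3, 1.9, -7.3]
opening: 0.175
```

```bash
python3 - <<'E'
from p import *
done([-.5,0,0],[0,0,0])
o=[]
for n,(u,v) in dict(wrist=(340,235),scene=(265,235)).items():
    c=r.read_camera(n);np.savez('/tmp/%s10.npz'%n,**c)
    w=60 if n=='wrist' else 40
    o.append(cv2.resize(c['img'][v-w:v+w,u-w:u+w],(400,400),interpolation=cv2.INTER_CUBIC))
cv2.imwrite('pics/c10.png',np.hstack(o)[:,:,::-1])
E
```

```text
cmd [494.45 -80.49 110.9 ] meas [499.32 -79.44 111.82] yaw 0.232 0.2331 tilt [ 0.009 -0.002] F [11.34  1.85 -7.31] M [ 0.65 -2.66  0.01] t 15.7 op 0.17475107398242154
```

View pics/c10.png

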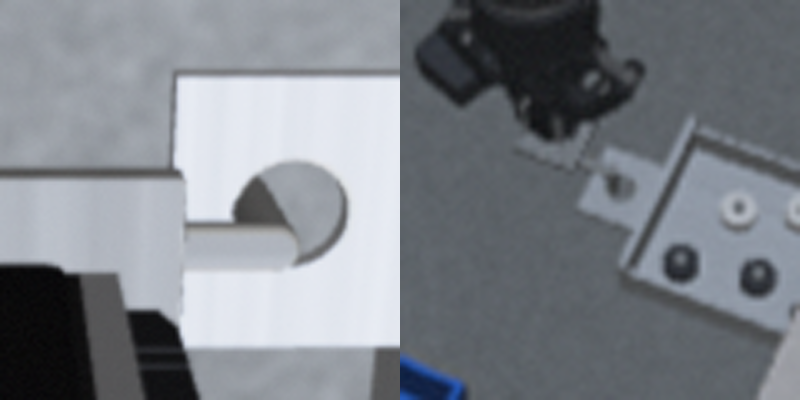

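Emit:
jog_arm(
  moves=[
    [0,-0.4,0,0,0,0,0],
    [0,-0.4,0,0,0,0,0],
    [0,-0.4,0,0,0,0,0],
    [0,-0.4,0,0,0,0,0],
    [0,-0.4,0,0,0,0,0],
    [0,-0.4,0,0,0,0,0],
  ],
)

```text
time: 16.55
tcp_pos: [499.3, -79.5, 111.9]
orientation: [0.703, 0.086, -0.079, -0.702]
wrist_force: [11.6, 3.1, -7.7]
opening: 0.173
```

Emit:
jog_arm(
  moves=[
    [0,2,0,0,0,0,0],
    [0,4,0,0,0,0,0],
    [0,6,0,0,0,0,0],
    [0,8,0,0,0,0,0],
    [0,9.4,0,0,0,0,0],
    [0,9.4,0,0,0,0,0],
    [0,9.4,0,0,0,0,0],
  ],
)

```text
time: 17.42
tcp_pos: [502.7, -78.6, 110.4]
orientation: [-0.702, -0.081, 0.082, 0.702]
wrist_force: [0.1, 1.2, -1.3]
opening: 0.172
```

```bash
python3 - <<'E'
from p import *
done([9,0,0],[0,0,0])
o=[]
for n,(u,v) in dict(wrist=(340,235),scene=(265,235)).items():
    c=r.read_camera(n);np.savez('/tmp/%s11.npz'%n,**c)
    w=60 if n=='wrist' else 40
    o.append(cv2.resize(c['img'][v-w:v+w,u-w:u+w],(400,400),interpolation=cv2.INTER_CUBIC))
cv2.imwrite('pics/c11.png',np.hstack(o)[:,:,::-1])
E
```

```text
cmd [503.21 -78.42 110.9 ] meas [502.71 -78.58 110.42] yaw 0.232 0.2318 tilt [-0.002  0.   ] F [ 0.1   1.18 -1.29] M [-0.01  0.02  0.03] t 17.425 op 0.17215475944173314
```

View pics/c11.png

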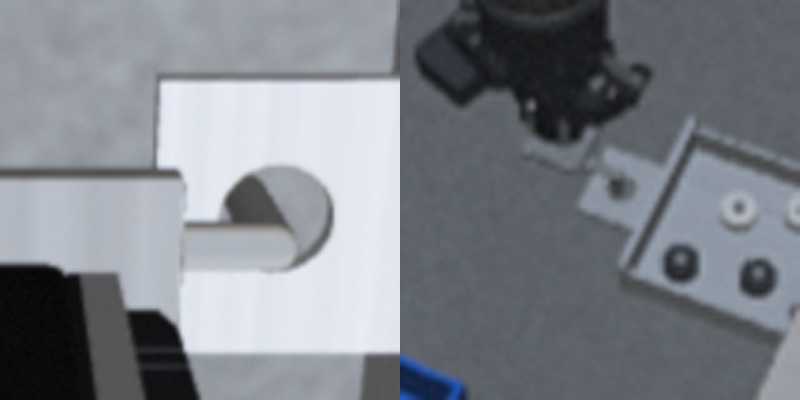

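Emit:
jog_arm(
  moves=[
    [0,1.5,-2,0,0,0,0],
    [0,1.5,-6,0,0,0,0],
    [0,1.5,-10,0,0,0,0],
    [0,1.5,-15,0,0,0,0],
    [0,1.5,-25,0,0,0,0],
    [0,1.5,-45,0,0,0,0],
    [0,1.5,-65,0,0,0,0],
    [0,1.5,-65,0,0,0,0],
  ],
)

```text
time: 18.52
tcp_pos: [506.4, -78.3, 177.6]
orientation: [0.702, 0.083, -0.08, -0.702]
wrist_force: [0.5, -0.4, -1.5]
opening: 0.172
```

```bash
python3 - <<'E'
from p import *
done([1.5,-65,0],[0,0,0])
c=r.read_camera('wrist');save('w12.png',c)
plan([496.1,267.6,176],-.304)
E
```

```text
cmd [504.67 -78.07 175.9 ] meas [506.39 -78.29 177.61] yaw 0.232 0.2321 tilt [ 0.004 -0.001] F [ 0.48 -0.43 -1.53] M [ 0.04 -0.03  0.01] t 18.525 op 0.171573065429595
shift [ 71.1  -0.1 338.4] turn [0.    0.536 0.   ]
```

View pics/w12.png

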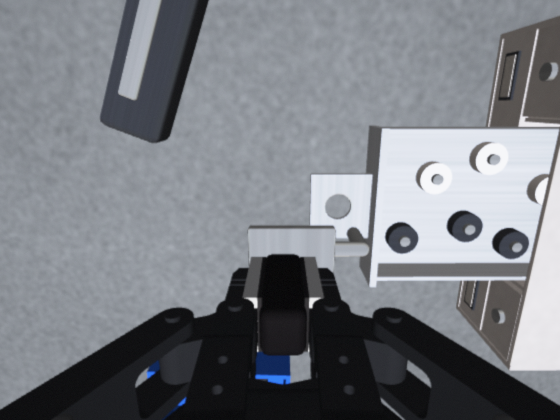

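Emit:
jog_arm(
  moves=[
    [0,8,0,38,0,0.06,0],
    [0,18,0,85,0,0.13,0],
    [0,28,0,135,0,0.21,0],
    [0,39,0,185,0,0.29,0],
    [0,50,0,235,0,0.37,0],
    [0,60,0,285,0,0.45,0],
    [0,68,0,322,0,0.51,0],
    [0,71,0,338.5,0,0.536,0],
    [0,71,0,338.5,0,0.536,0],
    [0,71,0,338.5,0,0.536,0],
    [0,71,0,338.5,0,0.536,0],
  ],
)

```text
time: 19.95
tcp_pos: [496.4, 266.0, 175.7]
orientation: [0.699, -0.108, 0.108, -0.699]
wrist_force: [-0.5, -1.2, -1.1]
opening: 0.171
```

```bash
python3 - <<'E'
from p import *
done([71,0,338.5],[0,.536,0])
c=r.read_camera('wrist');save('w13.png',c);np.savez('/tmp/w13.npz',**c)
E
```

```text
cmd [495.94 267.68 175.9 ] meas [496.41 265.97 175.68] yaw -0.304 -0.3061 tilt [-0.    -0.001] F [-0.46 -1.22 -1.05] M [-0.04 -0.01 -0.01] t 19.95 op 0.17148393873309328
```

View pics/w13.png

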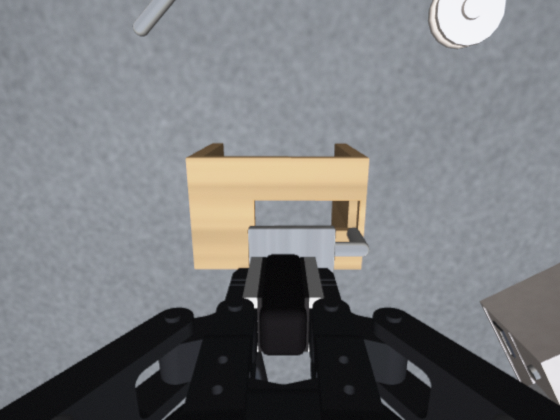

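Emit:
jog_arm(
  moves=[
    [0,0,0,0,0,0,0],
    [0,0,15,0,0,0,0],
    [0,0,30,0,0,0,0],
    [0,0,45,0,0,0,0],
    [0,0,60,0,0,0,0],
    [0,0,68,0,0,0,0],
    [0,0,71,0,0,0,0],
    [0,0,73,0,0,0,0],
    [0,0,74,0,0,0,0],
    [0,0,74,0,0,0,0],
  ],
)

```text
time: 21.25
tcp_pos: [496.5, 267.8, 102.2]
orientation: [-0.699, 0.107, -0.107, 0.699]
wrist_force: [0.7, -0.2, -0.7]
opening: 0.175
```

```bash
python3 - <<'E'
from p import *
done([0,74,0],[0,0,0])
c=r.read_camera('wrist');save('w14.png',c)
E
```

```text
cmd [495.94 267.68 101.9 ] meas [496.47 267.8  102.17] yaw -0.304 -0.3039 tilt [0.001 0.001] F [ 0.74 -0.23 -0.71] M [ 0.02 -0.04  0.03] t 21.25 op 0.17506361405031892
```

View pics/w14.png

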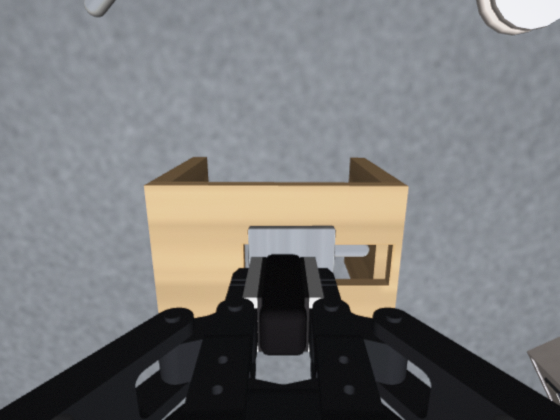

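Emit:
jog_arm(
  moves=[
    [0,0,1,0,0,0,0],
    [0,0,1,0,0,0,0],
    [40,0,1,0,0,0,0],
    [70,0,1,0,0,0,0],
    [70,0,1,0,0,0,0],
    [70,0,1,0,0,0,0],
    [70,0,1,0,0,0,0],
    [70,0,-20,0,0,0,0],
    [70,0,-50,0,0,0,0],
    [70,0,-90,0,0,0,0],
    [70,0,-138,0,0,0,0],
    [70,0,-138,0,0,0,0],
    [70,0,-138,0,0,0,0],
  ],
)

```text
time: 22.92
tcp_pos: [495.8, 267.5, 239.4]
orientation: [0.699, -0.107, 0.107, -0.699]
wrist_force: [-0.6, 0.7, -1.1]
opening: 0.702
```

```bash
python3 - <<'E'
from p import *
done([0,-138,0],[0,0,0])
c=r.read_camera('wrist');save('w15.png',c)
f=np.array([ray(c,u,v,96) for u,v in[(264,168.5),(311,168.5),(311,215),(263.5,215)]])
c=r.read_camera('scene');save('s15.png',c);np.savez('/tmp/s15.npz',**c)
E
```

```text
cmd [495.94 267.68 239.9 ] meas [495.77 267.53 239.38] yaw -0.304 -0.3038 tilt [-0.001 -0.   ] F [-0.65  0.65 -1.07] M [ 0.01 -0.05 -0.  ] t 22.925 op 0.7016901689844597
```

View pics/w15.png

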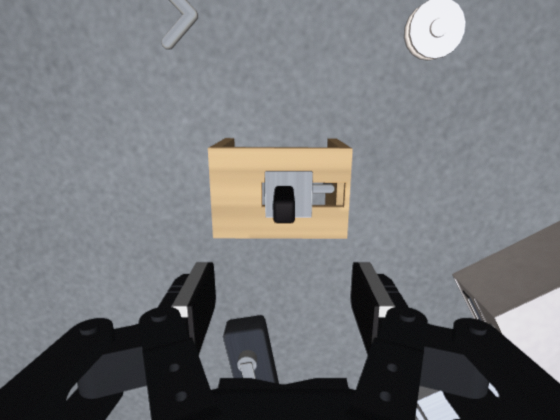

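View pics/s15.png

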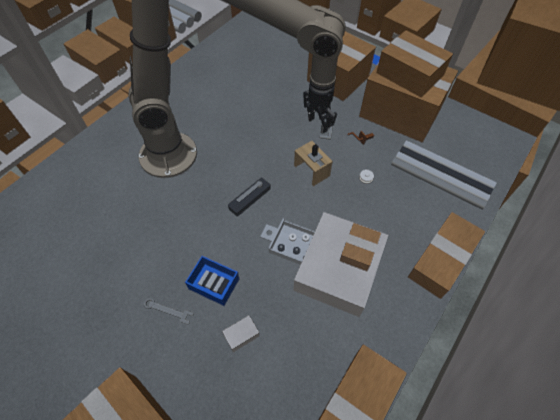

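The hook hangs as before, with the flange at (265–312, 171–216) and the grip at (284,204). The tray is out, with its hole at about (269,234) in the scene view. I'll do one check of the tray's draw and then hand in.

```bash
python3 - <<'E'
from p import *
c=dict(np.load('/tmp/s15.npz'))
h=ray(c,268.8,233.6,67)[:2];u=np.array([np.cos(.232),np.sin(.232)])
print(h,'out',(np.array([685.7,-37.9])-h)@u-24)
print(r.hand_in())
E
```

```text
[552.18  -75.374] out 114.55892502514786
the job is handed in; nothing more can be done
None
```

I drew the tray out to its stop with the hook, hung the hook back in its stand and handed the job in at about 23 s of the 61 s allowed.

- **Drawing out:** I slid the tray slowly against about 5 N of drag. The pull then rose above the drag and the gripper stopped advancing, so the tray was at its stop.
- **Steady pull:** The wrist force, corrected for the hook's weight, rose from about 12 to 13.5 N and stayed there for more than 1.2 s. About 11 to 12 N of that was horizontal and 5 to 6 N was downward at the hook. None of the readings I took came near the 18 N limit.
- **Unhooking:** I centred the tip in the hole before lifting it out.
- **Last checks:** The wrist picture shows the hook hanging within about 2 px of where it started, flange on the plate and tip in the slot. The scene picture puts the tray about 115 mm out. The other items look unmoved by eye, which I did not measure. The open gripper is about 90 mm above the hook.
- **Disagreement:** The cameras differed by 1 to 3 mm on where the hole was relative to the tip. I corrected about 4 mm sideways in two steps while lowering the hook.

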